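# Seat the sight housing in the corner of the alignment jig

## Task

Push the olive sight housing along the bench until its long back side lies flush against the straight aluminium fence and its end is right up against the square steel stop block at one end of the fence (not the end with the round knob). Use the fingers only to push: slide the housing, do not lift or tip it. Leave the other things on the bench where they are, and finish with the hand clear.

Things in the scene. Friction and masses are not known exactly. Their poses are not given: they have to be found in the camera images.
- housing: Loose olive metal box on a black rubber foot band, 0.4 to 0.85 kg; slides at up to 10 N. Footprint 96 mm along own x, 120 mm along own y. Sides flat and vertical to 42 mm; above, a pale sloping cover at the front, flat top 60 mm high at the back. Origin: centre of underside. Own x points from the front (two dark eyepieces) to the long back side, which starts within 27 degrees of facing the fence.
- fence: Straight aluminium bar fixed to the bench beyond the housing, 30 mm along its own x, 420 mm long along its own y, 25 mm high. Origin: centre of its underside. Own x points away from the housing, own y along the bar. It cannot move.
- fence_face (a point): Point at bench level in the middle of the fence's face that looks to the housing; axes as the fence's. That face is the plane x = 0 here. Seated, the housing's origin is at x = -48 mm in this frame.
- stop_block: Square steel block fixed to the bench at one end of the fence (left or right, it changes), 60 mm along own x, 30 mm along own y, 35 mm high, standing out 60 mm from the fence face. Origin: centre of underside; axes as the fence. Seated, the housing origin is 75 mm from this origin along the fence, on the side toward the fence middle.
- lock_knob: Round black knob, 36 mm across, on top of the fence near the end that has no stop block, its top 47 mm above the bench. The knob itself is at x = +45 mm in this frame, whose origin is on the bench in front of the fence; axes parallel to the fence's. Fixed; not used.
- hood: Bystander: loose olive open-topped hood with a flange round its mouth, 70 x 100 mm and 50 mm high, standing on the bench to the right of the jig. Origin: centre of its underside.
- eyepiece: Bystander: loose bare-metal round eyepiece, 44 mm across, 44 mm high, standing on the bench to the left of the jig. Origin: centre of its underside.
- screwdriver: Bystander: loose screwdriver with a wooden handle, 180 mm long, lying on the bench to the left of the jig.
There are look-alikes about, which are no part of the job. What is shaped like the housing but blue, pink or red is not meant.

How it is judged:
At the end, for the whole second after the job is handed in: The housing rests flat on the bench in the corner of the jig: its back within 3.5 mm of the fence and parallel to it within 2 degrees, its end within 3.5 mm of the stop block, on the inner side of the block, at rest (x of housing in the frame of fence_face between -0.0515 and -0.045 m and y of housing in the frame of stop_block between -0.0785 and 0.0785 m and y of housing in the frame of fence_face between -0.14 and 0.14 m and angle between the x axis of housing and the x axis of fence, either way round below 0.035 rad and angle between housing's own z axis and vertical below 0.03 rad and height (world z) of housing below 0.004 m and linear speed of housing below 0.01 m/s); the robot touches nothing.
It fails at once if the housing is lifted off the bench (more than 8 mm) (height (world z) of housing above 0.008 m).
It fails at once if the housing is tipped (more than 8 degrees) (angle between housing's own z axis and vertical above 0.14 rad).
It fails at once if the hood is disturbed (moved more than 20 mm) (distance of hood from where it was at the start of the episode above 0.02 m).
It fails at once if the eyepiece is disturbed (moved more than 20 mm) (distance of eyepiece from where it was at the start of the episode above 0.02 m).
It fails at once if the screwdriver is disturbed (moved more than 20 mm) (distance of screwdriver from where it was at the start of the episode above 0.02 m).
It also fails if it takes over 48 s, if anything falls off the work surface, if the arm or the gripper's body presses on something with over 40 N, if the wrist force passes 120 N, or if a joint passes its speed limit or range.

## Robot

A 6-joint arm with a two-finger parallel gripper is mounted at the origin on the work surface. World frame = base frame: x ahead of the robot, y to its left, z up, the work surface at z = 0. Lengths are in m, angles in rad, forces in N, time in s.
With the tool pointing down it reaches from about 0.25 to 0.725 m from the base axis. Payload 4 kg.
Tool frame: the origin (TCP) lies between the finger pads; the fingertips stand 17 mm ahead of it and the grasp point (between the pads) lies 2 mm behind it; z points along the fingers, x is the direction in which the jaws open and shut, and the axes are right-handed (so a half turn about z gives the same grasp; the last joint's range is limited). The gripper opens to 85 mm and grips with 20 to 120 N. Pads are 22 mm wide; open, the fingers measure 114 mm over their backs; the gripper's body (76 mm by 85 mm) begins 54 mm behind the grasp point. The pads swing forward as they close: fully open they stand 13 mm farther back than shut.
Start: joints at [-1.335, 0.241, 0.005, 1.335, 0, 1.571], TCP at [0.117, -0.486, 0.248] pointing down, gripper open.
Joint ranges: [-2.72, 2.72], [-1.05, 1.87], [-1.09, 1.28], [-1.99, 2.15], [-1.42, 1.44], [-3.14, 3.14]. Speed limits (rad/s): [2.79, 2.79, 3.14, 3.14, 3.14, 3.14].

## Interface

Orientations are given as a unit quaternion [x, y, z, w].
In Python, from workcell import telemetry, cams, workorder gives the robot as it stands. The module is installed in compiled form; this text tells all that it offers.
- The arm moves only by the tool apply_moves, never from a script. Its argument "moves" is a list that holds one entry, the list of rows, each a list of 4 numbers: the shift along the tool's x, y, z in mm, then the turn about the tool's z in degrees. A call has exactly 10 rows; each row shifts and turns the pose as measured when the row begins, along the tool's axes as they then stand; what a row does not reach is not made up. A row lasts 1/10 s, in which the tool goes at most 50 mm and 8.59 degrees, less where a joint would pass 70% of its speed; a pose out of reach is approached as far as the arm can. A call with a gripper value outside its range is refused whole. "hand" is the gripper's target within -1 to 1 (fully open at 1, half-way at 0, shut at -1), set as the call begins (left out, the last holds). The fingers move at their own pace and stop on an object; the grip force is fixed at half the most. Time passes only in rows, so rows that do not move let the fingers close, or fill a call up. It gives the time, the measured TCP pose, the force and the opening at its end, in the units of the state.
- telemetry.get_obs(): the state, without advancing time (a new reading comes with each control period).
- cams.camera(name): name is "side" or "top"; returns a dict with "color" (420x560x3 uint8, red, green, blue), "fovy" (degrees; the focal length in pixels is half the picture's height over the tangent of half this angle, whatever the lens; pixels are square), "cx", "cy" (the principal point, pixels), "k1" (the pictures are not rectified: a ray, as slopes to the right and down, at radius r is drawn at 1 + k1 r^2 times it, then the intrinsics apply), "camera_from_world" (4x4, takes a point from world to camera coordinates). Camera axes: x right, y down, z forward; pixel columns grow to the right and rows downward; lengths in m; the calibration is good to about 2 mm. A picture is of the moment at which its call begins. There is no depth.
- workorder.job_done(): hands the job in, once; it reports no verdict.
The state is a dict: "clock": time; "joint_pos": joint angles; "joint_vel": joint speeds; "tau": joint torques, N m; "eef_pos": TCP position; "tool_rot": TCP orientation; "ft_force": force on the tool from outside, world axes, zero at the start; "ft_torque": the same for the moment, N m; "grip_width": finger opening in m.
Only numpy, scipy, OpenCV 4.12 (cv2) and the standard library are available. Lean on these libraries where they do the work, as an engineer would, in place of code of your own. Each camera call takes 0.05 s, during which the arm holds its last target. There are 200 camera calls.

## Working session

There is one attempt and no reset: what is moved stays moved. The work goes in short steps, Python scripts to look and compute and a tool call to move; the robot and the scene stay as the last step left them, time stands still between calls to the robot, and variables do not carry over. Pictures are saved under pics/ and viewed, about 8 in all and at most 12, crops included, and the job is handed in when it is done.

Besides the shell and the picture viewer there is one more tool, called after "Emit:" by a JSON object that holds its "method" and its "body". apply_moves: Moves the arm, as the interface text tells. Its arguments: {"type":"object","properties":{"moves":{"type":"array"},"hand":{"type":"number"}},"required":["moves"]}

```bash
mkdir -p pics; cat > h.py <<'E'
import numpy as np, cv2
from workcell import telemetry, cams, workorder
def K(c):
    f=c["color"].shape[0]/2/np.tan(np.radians(c["fovy"])/2)
    return np.array([[f,0,c["cx"]],[0,f,c["cy"]],[0,0,1.]]), np.array([c["k1"],0,0,0,0])
def pix2w(c,px,z):
    k,d=K(c); T=np.array(c["camera_from_world"]); R,t=T[:3,:3],T[:3,3]
    u=cv2.undistortPoints(np.array(px,float).reshape(-1,1,2),k,d).reshape(-1,2)
    rays=np.c_[u,np.ones(len(u))]@R; o=-R.T@t
    z=np.broadcast_to(z,len(u))
    return o+rays*((z-o[2])/rays[:,2])[:,None]
def w2pix(c,P):
    k,d=K(c); T=np.array(c["camera_from_world"])
    return cv2.projectPoints(np.array(P,float).reshape(-1,1,3),cv2.Rodrigues(T[:3,:3])[0],T[:3,3],k,d)[0].reshape(-1,2)
def snap(n,f,crop=None,s=1):
    c=cams.camera(n); im=c["color"]
    if crop: x0,y0,x1,y1=crop; im=im[y0:y1,x0:x1]
    cv2.imwrite("pics/"+f,cv2.resize(im[:,:,::-1],None,fx=s,fy=s,interpolation=cv2.INTER_CUBIC)); return c
E
python3 - <<'E'
from h import *
for n in("top","side"):
    c=snap(n,n+"0.png",s=1.42); print(n,c["fovy"],c["cx"],c["cy"],c["k1"]); print(np.round(c["camera_from_world"],3))
o=telemetry.get_obs(); print(o)
E
```

```text
top 54.55769522788542 276.51135031314277 209.828395769573 0.031494773335495725
[[ 0.027 -1.     0.009 -0.019]
 [-0.999 -0.028 -0.024  0.527]
 [ 0.024 -0.008 -1.     1.006]
 [ 0.     0.     0.     1.   ]]
side 47.47713020199956 272.49971253543254 218.0847439159845 -0.15237023862584598
[[-0.677 -0.736  0.009  0.371]
 [-0.53   0.479 -0.7    0.304]
 [ 0.51  -0.479 -0.715  0.88 ]
 [ 0.     0.     0.     1.   ]]
{'clock': 0.1, 'joint_pos': array([-1.33496349e+00,  2.41342980e-01,  3.86184541e-03,  1.33520382e+00,
       -4.29856970e-05,  1.57078769e+00]), 'joint_vel': array([-1.33470558e-03, -5.53042417e-04,  4.05638320e-03, -1.82434125e-03,
        7.38146388e-04, -2.23433518e-05]), 'tau': array([-1.41268574e-03, -3.73137474e+01,  2.53010291e+01,  1.08244902e-02,
        1.07682899e-05,  6.34460804e-06]), 'eef_pos': array([ 0.11668972, -0.48564388,  0.24750039]), 'tool_rot': array([ 7.85385315e-01, -6.19006474e-01, -7.54949076e-04, -5.67662401e-04]), 'ft_force': array([ 0.9097389 ,  1.13194252, -0.49526181]), 'ft_torque': array([-0.03500506, -0.03361807,  0.00532696]), 'grip_width': 0.08541302187789603}
```

View pics/top0.png

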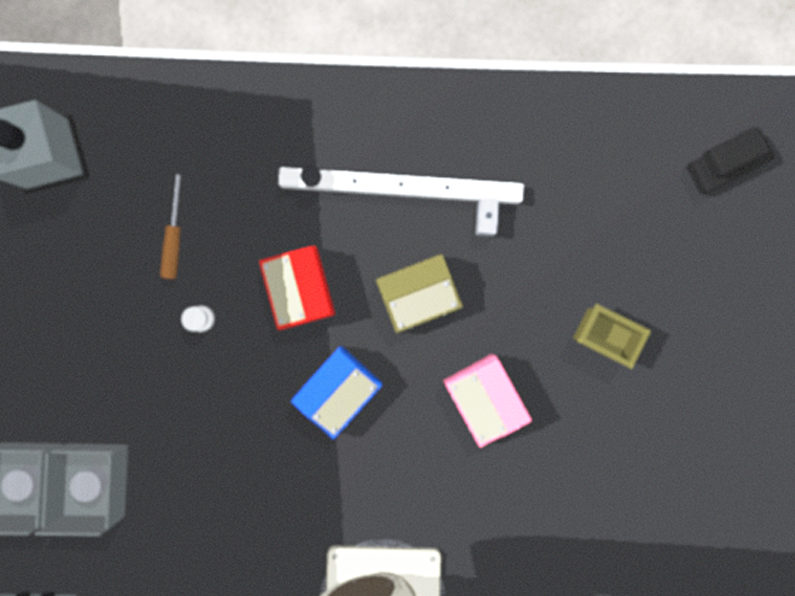

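View pics/side0.png

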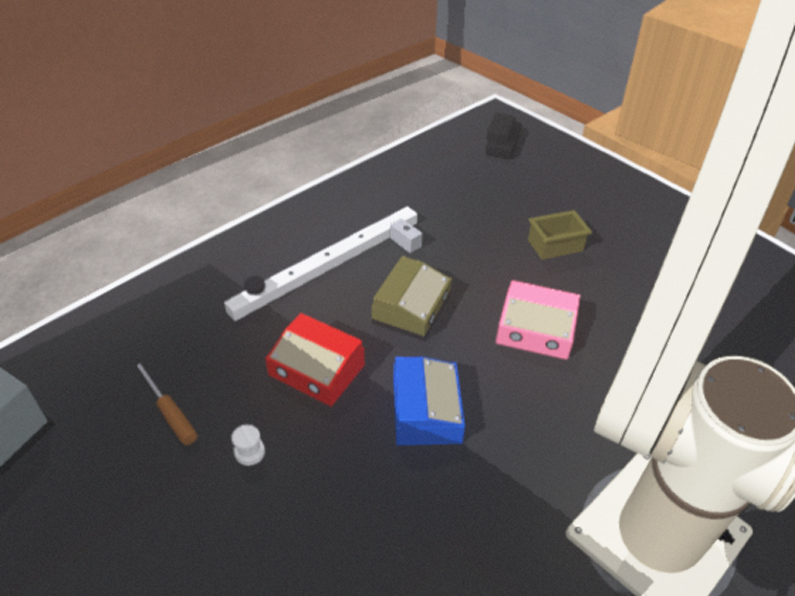

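Top view: the fence runs (280,178)–(523,193), with the stop block at its right end (487,217). The olive housing is at (420,293), turned about 17°. Next I'll take an enlarged crop for measuring.

```bash
python3 - <<'E'
from h import *
snap("top","top1.png",crop=(185,105,385,245),s=4)
E
```

```text
(no output)
```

View pics/top1.png

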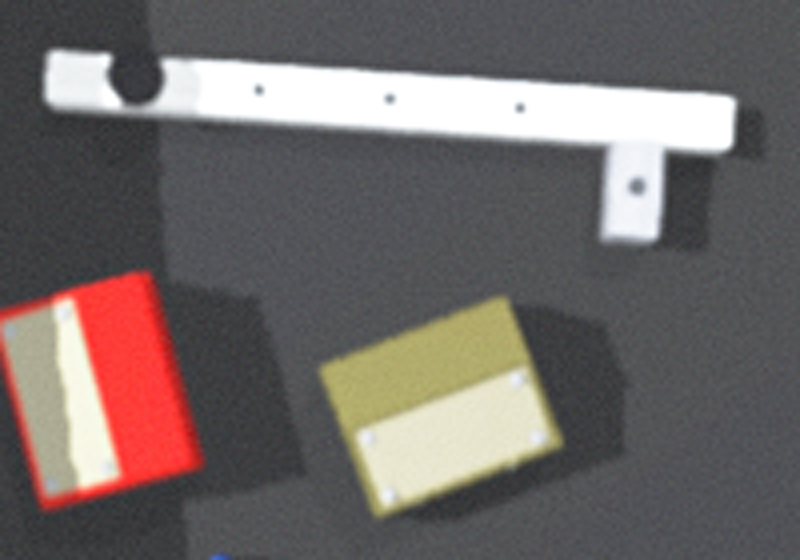

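Crop readings in crop pixels. Fence top: (45,50), (735,97), (735,152), (45,108). Block inner edge: (608,147)–(601,238); outer edge: (665,150)–(659,241). Housing back corners: (320,367) and (505,297); front corners: (562,443) and (380,516).

```bash
cat > m.py <<'E'
from h import *
def meas(c,crop,s,back,front):
    o=np.array(crop[:2])
    cv=lambda p,z: pix2w(c,(np.array(p)+.5)/s-.5+o,z)
    b=cv(back,.06); f=cv(front,.042)
    d=b[1]-b[0]; 
    return b[:,:2],f[:,:2]
E
python3 - <<'E'
from h import *
from m import *
c=cams.camera("top"); 
cv=lambda p,z: pix2w(c,(np.array(p)+.5)/4-.5+[185,105],z)[:,:2]
F=cv([(45,50),(735,97),(735,152),(45,108)],.025)
B=cv([(608,147),(601,238),(659,241),(665,150)],.035)
Hb=cv([(320,367),(505,297)],.06);Hf=cv([(562,443),(380,516)],.042)
for n,P in(("F",F),("B",B),("H",np.r_[Hb,Hf])):
    print(n,np.round(P,4).tolist(),"sides",np.round([np.linalg.norm(P[i]-P[(i+1)%4]) for i in range(4)],4),"c",P.mean(0).round(4))
ang=lambda d:np.degrees(np.arctan2(d[1],d[0]))
print("fence y-dir ang",ang(F[0]-F[1])-90,ang(F[3]-F[2])-90,"block",ang(B[0]-B[1]),"H",ang(Hb[0]-Hb[1])-90,ang(Hf[1]-Hf[0])-90)
E
```

```text
F [[0.7473, 0.199], [0.7309, -0.2235], [0.6972, -0.2244], [0.7118, 0.1979]] sides [0.4228 0.0338 0.4225 0.0355] c [ 0.7218 -0.0128]
B [[0.6961, -0.1451], [0.6408, -0.1422], [0.6399, -0.1774], [0.6953, -0.1797]] sides [0.0554 0.0352 0.0554 0.0346] c [ 0.668  -0.1611]
H [[0.5565, 0.0251], [0.6008, -0.0828], [0.5159, -0.1208], [0.4692, -0.0129]] sides [0.1166 0.093  0.1176 0.0952] c [ 0.5356 -0.0479]
fence y-dir ang -2.2195734754617433 -1.9873564830053994 block -2.9376306478144762 H 22.34771204608826 23.397847586396253
```

```bash
cat > go.py <<'E'
# usage: go.py x y z jawdeg -> shift in tool axes (current, and after the turn)
import sys; from h import *
from scipy.spatial.transform import Rotation as Ro
def go(x,y,z,a):
    o=telemetry.get_obs(); R=Ro.from_quat(o["tool_rot"]).as_matrix(); cur=np.degrees(np.arctan2(R[1,0],R[0,0]))
    t=-((a-cur+180)%360-180); d=np.array([x,y,z])-o["eef_pos"]
    R2=R@Ro.from_euler("z",t,degrees=True).as_matrix()
    print("jaw",cur.round(1),"turn",round(t,2),"shift now",(R.T@d*1e3).round(1),"after turn",(R2.T@d*1e3).round(1),"pos",o["eef_pos"].round(4),"t",round(o["clock"],2),"F",o["ft_force"].round(1))
if __name__=="__main__": go(*map(float,sys.argv[1:]))
E
python3 - <<'E'
from go import *
h=np.radians(22.9); p=np.array([.5356,-.0479])-(.048+.011+.03)*np.array([np.cos(h),np.sin(h)])
print(p); go(p[0],p[1],.13,-67.1)
E
```

```text
[ 0.4536145  -0.08253203]
jaw -76.5 turn -9.39 shift now [-313.3 -421.8  118.1] after turn [-240.2 -467.2  118.1] pos [ 0.1167 -0.4858  0.2477] t 0.2 F [-0.3  0.  -0.3]
```

Emit:
{"method": "apply_moves", "body": {"moves": [[[0,0,0,-4.7],[0,0,0,-4.7],[-20,-40,0,0],[-20,-40,0,0],[-20,-40,0,0],[-20,-40,0,0],[-20,-40,5,0],[-20,-40,5,0],[-20,-40,5,0],[-20,-40,5,0]]], "hand": 1}}

```text
clock: 1.2
eef_pos: [0.3529, -0.2081, 0.2259]
tool_rot: [0.831, -0.556, 0.0, -0.0]
ft_force: [0.2, -0.3, -0.1]
grip_width: 0.0856
```

```bash
python3 go.py .4536 -.0825 .028 -67.1
```

```text
jaw -67.5 turn -0.41 shift now [ -77.6 -140.8  198.1] after turn [ -76.6 -141.4  198.1] pos [ 0.3529 -0.2081  0.2259] t 1.2 F [ 0.2 -0.3 -0.1]
```

Emit:
{"method": "apply_moves", "body": {"moves": [[[-20,-36,0,-0.4],[-20,-36,0,0],[-19,-36,0,0],[-19,-34,0,0],[0,0,25,0],[0,0,30,0],[0,0,30,0],[0,0,30,0],[0,0,0,0],[0,0,0,0]]]}}

```text
clock: 2.2
eef_pos: [0.4617, -0.0678, 0.1074]
tool_rot: [0.837, -0.547, 0.002, -0.002]
ft_force: [0.2, -0.7, 0.5]
grip_width: 0.0852
```

```bash
python3 go.py .4536 -.0825 .028 -67.1; python3 - <<'E'
from h import *
snap("top","top2.png",crop=(185,105,385,255),s=4)
E
```

```text
jaw -66.3 turn 0.81 shift now [10.1 13.7 79.4] after turn [10.3 13.6 79.4] pos [ 0.4617 -0.0678  0.1074] t 2.2 F [ 0.2 -0.7  0.5]
```

View pics/top2.png

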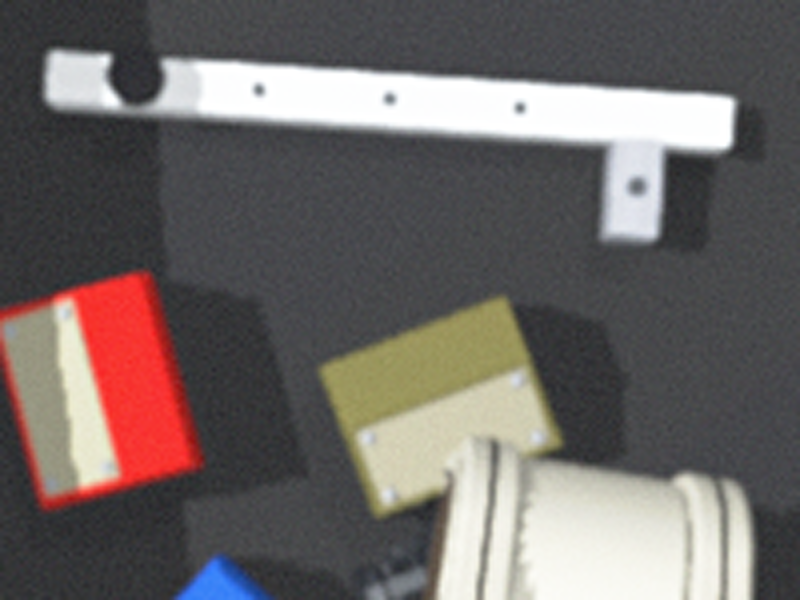

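The housing has not moved, with its back corners still at (320,367) and (505,297). The hand is behind its front, so I'll go down.

Emit:
{"method": "apply_moves", "body": {"moves": [[[5,7,0,0.4],[5,7,0,0.4],[0,0,20,0],[0,0,20,0],[0,0,20,0],[0,0,16,0],[0,0,0,0],[0,0,0,0],[0,0,0,0],[0,0,0,0]]]}}

```text
clock: 3.25
eef_pos: [0.4613, -0.0909, 0.0427]
tool_rot: [0.831, -0.556, 0.014, -0.006]
ft_force: [0.3, 0.8, 1.0]
grip_width: 0.0856
```

```bash
python3 go.py .4536 -.0825 .028 -67.1
```

```text
jaw -67.6 turn -0.52 shift now [-10.9   4.2  14.5] after turn [-11.    4.1  14.5] pos [ 0.4613 -0.0909  0.0427] t 3.25 F [0.3 0.8 1. ]
```

Emit:
{"method": "apply_moves", "body": {"moves": [[[-5,0,8,-0.5],[-5,0,7,0],[0,-6,0,0],[0,-6,0,0],[0,-6,0,0],[0,-6,0,0],[0,-6,0,1],[0,-6,0,1],[0,-6,0,1],[0,-6,0,1]]]}}

```text
clock: 4.25
eef_pos: [0.5024, -0.0614, 0.0282]
tool_rot: [0.812, -0.583, 0.012, -0.004]
ft_force: [-3.2, -1.6, 2.3]
grip_width: 0.0853
```

```bash
python3 go.py .591 -.048 .028 -92.1;
```

```text
jaw -71.4 turn 20.74 shift now [ 15.6 -88.2   2.2] after turn [-16.6 -88.    2.2] pos [ 0.5024 -0.0614  0.0282] t 4.25 F [-3.2 -1.6  2.3]
```

Emit:
{"method": "apply_moves", "body": {"moves": [[[0,-6,0,1.7],[0,-6,0,1.7],[0,-6,0,1.7],[0,-6,0,1.7],[0,-6,0,1.7],[0,-6,0,1.7],[0,-6,0,1.7],[0,-6,0,1.7],[0,-6,0,1.7],[0,0,0,0]]]}}

```text
clock: 5.25
eef_pos: [0.558, -0.046, 0.0276]
tool_rot: [0.722, -0.692, 0.007, -0.007]
ft_force: [0.3, -0.4, 0.4]
grip_width: 0.0854
```

```bash
python3 go.py .591 -.048 .028 -92.1; python3 - <<'E'
from h import *
snap("top","top3.png",crop=(185,105,385,255),s=4)
E
```

```text
jaw -87.6 turn 4.46 shift now [  3.3 -32.9   0.2] after turn [  0.8 -33.1   0.2] pos [ 0.558  -0.046   0.0276] t 5.25 F [ 0.3 -0.4  0.4]
```

View pics/top3.png

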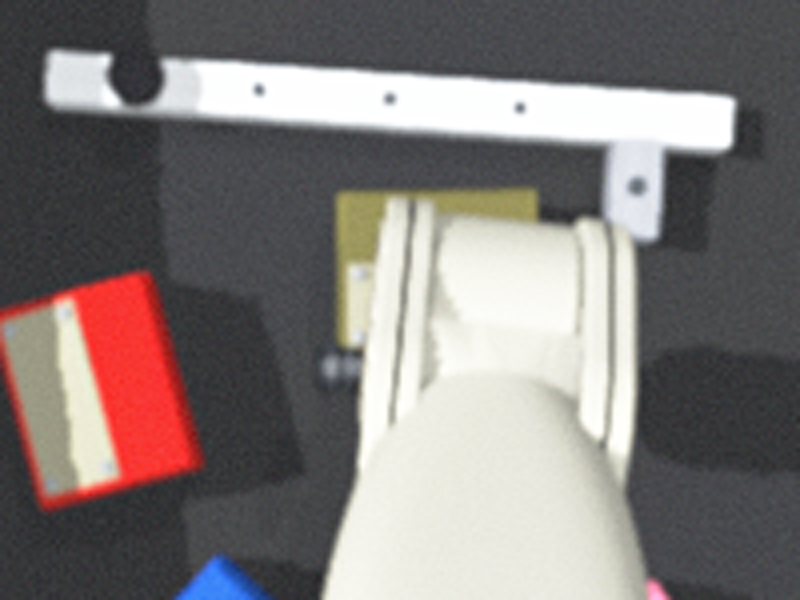

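Emit:
{"method": "apply_moves", "body": {"moves": [[[0,-5,0,0.8],[0,-5,0,0.8],[0,-5,0,0.8],[0,-5,0,0.7],[0,-5,0,0.7],[0,-4,0,0.7],[0,-3,0,0],[0,-2,0,0],[0,0,0,0],[0,0,0,0]]]}}

```text
clock: 6.3
eef_pos: [0.593, -0.0455, 0.0274]
tool_rot: [-0.692, 0.722, -0.005, 0.006]
ft_force: [-4.1, 0.9, 1.3]
grip_width: 0.0856
```

```bash
python3 go.py .591 -.048 .028 -92.1
```

```text
jaw -92.5 turn -0.37 shift now [ 2.6  1.9 -0.7] after turn [ 2.6  1.9 -0.7] pos [ 0.593  -0.0455  0.0274] t 6.3 F [-4.1  0.9  1.3]
```

Emit:
{"method": "apply_moves", "body": {"moves": [[[0,12,0,0],[0,15,0,0],[0,15,0,0],[0,10,-20,0],[0,0,-35,0],[0,0,-35,0],[-25,0,-10,0],[-40,0,0,0],[-40,0,0,0],[0,0,0,0]]]}}

```text
clock: 7.3
eef_pos: [0.5506, 0.0211, 0.1341]
tool_rot: [0.715, -0.699, 0.002, -0.027]
ft_force: [-0.7, 0.8, 0.1]
grip_width: 0.0854
```

```bash
python3 go.py .65 .05 .028 -2.1; python3 - <<'E'
from h import *
print(telemetry.get_obs()["joint_pos"].round(2))
snap("top","top4.png",crop=(185,105,385,255),s=4)
E
```

```text
jaw -88.7 turn -86.61 shift now [-22.9 -95.5 111. ] after turn [ 94.  -28.5 111. ] pos [0.5506 0.0211 0.1341] t 7.3 F [-0.7  0.8  0.1]
[ 0.02  0.39 -0.1   1.04  0.04  3.14]
```

View pics/top4.png

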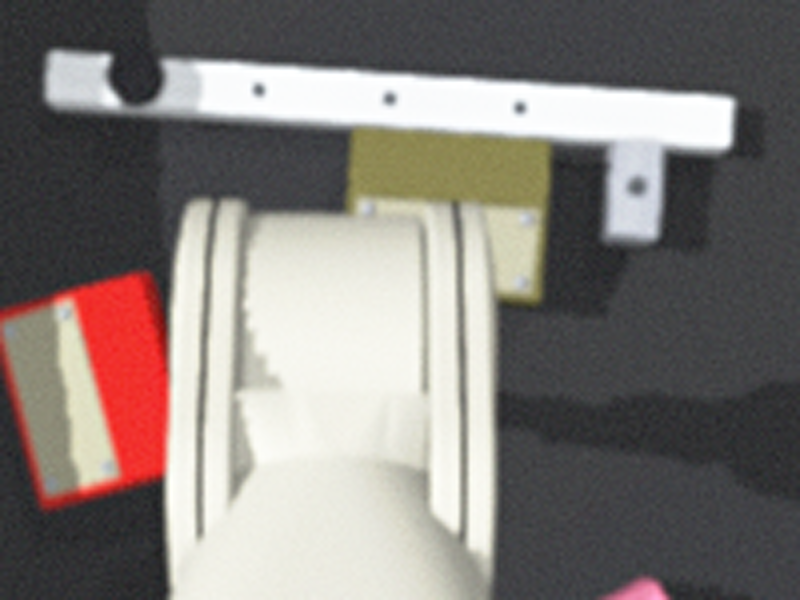

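Housing back corners are now (352,130) and (551,142), with the front right corner at (541,300). It is near flush with the fence; the gap to the block is about 55 crop px.

```bash
python3 - <<'E'
from h import *
c=cams.camera("top"); 
cv=lambda p,z: pix2w(c,(np.array(p)+.5)/4-.5+[185,105],z)[:,:2]
B=cv([(352,130),(551,142)],.06);f=cv([(541,300)],.042)
d=B[0]-B[1];print(B.round(4),f.round(4),np.linalg.norm(d),np.degrees(np.arctan2(d[1],d[0]))-90, np.linalg.norm(B[1]-f[0]))
m=B.mean(0); h=np.radians(-2.1); ex=np.array([np.cos(h),np.sin(h)]); ey=np.array([-ex[1],ex[0]])
ctr=m-.048*ex; face=np.array([.7068,-.0122]); print("ctr",ctr,"fence frame",(ctr-face)@ex,(ctr-face)@ey)
E
python3 go.py .65 .06 .12 -2.1
```

```text
[[ 0.697   0.0101]
 [ 0.6932 -0.1076]] [[ 0.6015 -0.1061]] 0.11774013073665726 -1.813772070878315 0.09178039617913185
ctr [ 0.64713996 -0.04695531] fence frame -0.05834640408825847 -0.036918128713234265
jaw -88.8 turn -86.75 shift now [ -38.  -100.3   18.7] after turn [ 97.9 -43.7  18.7] pos [0.5499 0.0195 0.1335] t 7.4 F [ 0.1 -0.7 -0.6]
```

Emit:
{"method": "apply_moves", "body": {"moves": [[[0,0,0,-8.5],[0,0,0,-8.5],[0,0,0,-8.5],[0,0,0,-8.5],[0,0,0,-8.5],[0,0,0,-8.5],[0,0,0,-8.5],[0,0,0,-8.5],[0,0,0,-8.5],[0,0,0,-8.5]]], "hand": 0}}

```text
clock: 8.4
eef_pos: [0.5467, 0.0116, 0.1239]
tool_rot: [1.0, -0.024, 0.013, -0.015]
ft_force: [-0.5, 0.2, 0.6]
grip_width: 0.0427
```

```bash
python3 go.py .647 .058 .12 -2.1
```

```text
jaw -2.8 turn -0.68 shift now [ 97.8 -51.    7.9] after turn [ 98.4 -49.9   7.9] pos [0.5467 0.0116 0.1239] t 8.4 F [-0.5  0.2  0.6]
```

Emit:
{"method": "apply_moves", "body": {"moves": [[[20,-15,0,-0.7],[20,-15,0,0],[20,-15,0,0],[19,-5,0,0],[19,0,0,0],[0,0,25,0],[0,0,25,0],[0,0,20,0],[0,0,15,0],[0,0,0,0]]]}}

```text
clock: 9.4
eef_pos: [0.6501, 0.0517, 0.0292]
tool_rot: [1.0, -0.023, 0.008, -0.012]
ft_force: [-0.9, -0.8, 0.3]
grip_width: 0.0432
```

```bash
python3 go.py .647 .058 .028 -2.1
```

```text
jaw -2.7 turn -0.59 shift now [-3.4 -6.2  1.2] after turn [-3.3 -6.2  1.2] pos [0.6501 0.0517 0.0292] t 9.4 F [-0.9 -0.8  0.3]
```

Emit:
{"method": "apply_moves", "body": {"moves": [[[0,7,0,-0.6],[0,7,0,0],[0,7,0,0],[0,6,0,0],[0,6,0,0],[0,6,0,0],[0,6,0,0],[0,6,0,0],[0,4,0,0],[0,3,0,0]]]}}

```text
clock: 10.4
eef_pos: [0.6496, -0.0108, 0.0308]
tool_rot: [1.0, -0.018, 0.011, -0.013]
ft_force: [-0.1, 2.9, -0.6]
grip_width: 0.0428
```

```bash
python3 go.py .647 -.0145 .028 -2.1; python3 - <<'E'
from h import *
snap("side","side5.png",crop=(150,120,350,270),s=4)
E
```

```text
jaw -2.1 turn 0.03 shift now [-2.5  3.9  2.6] after turn [-2.5  3.9  2.6] pos [ 0.6496 -0.0108  0.0308] t 10.4 F [-0.1  2.9 -0.6]
```

View pics/side5.png

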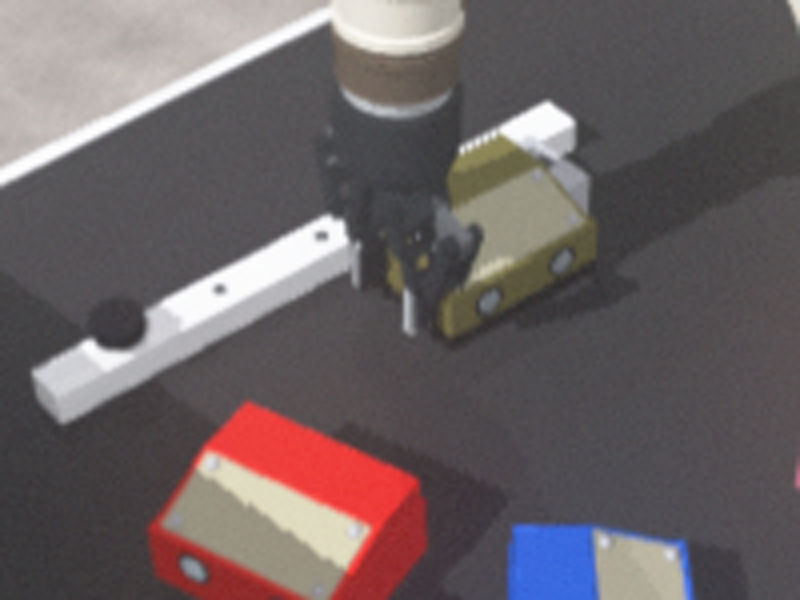

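The housing has slid right and its right end, near (595,225), is close to the block. Next I'll push gently, watching for the force to rise.

Emit:
{"method": "apply_moves", "body": {"moves": [[[0,2,0,0],[0,2,0,0],[0,2,0,0],[0,2,0,0],[0,2,0,0],[0,1,0,0],[0,1,0,0],[0,0,0,0],[0,0,0,0],[0,0,0,0]]]}}

```text
clock: 11.45
eef_pos: [0.6486, -0.0143, 0.031]
tool_rot: [1.0, -0.013, 0.01, -0.021]
ft_force: [-0.6, 4.9, 0.1]
grip_width: 0.043
```

Emit:
{"method": "apply_moves", "body": {"moves": [[[0,5,0,0],[0,5,0,0],[0,5,0,0],[0,0,0,0],[0,0,0,0],[0,5,0,0],[0,5,0,0],[0,5,0,0],[0,5,0,0],[0,5,0,0]]]}}

```text
clock: 12.45
eef_pos: [0.6472, -0.0136, 0.0321]
tool_rot: [0.998, 0.005, 0.009, -0.06]
ft_force: [-1.8, 16.5, 2.4]
grip_width: 0.0428
```

Emit:
{"method": "apply_moves", "body": {"moves": [[[0,-8,0,0],[0,-12,0,0],[0,-10,0,0],[0,-5,-25,0],[0,0,-35,0],[0,0,-30,-8],[-30,0,0,-8.5],[-30,0,0,-8.5],[-30,0,0,-8.5],[0,0,0,-8.5]]]}}

```text
clock: 13.45
eef_pos: [0.5582, -0.0187, 0.1245]
tool_rot: [0.93, 0.364, 0.029, -0.046]
ft_force: [0.0, -0.1, -0.6]
grip_width: 0.0427
```

Emit:
{"method": "apply_moves", "body": {"moves": [[[0,0,0,-8.5],[0,0,0,-8.5],[0,0,0,-8.5],[0,0,0,-8.5],[0,0,0,-8.5],[0,0,0,-5],[0,0,0,0],[0,0,0,0],[0,0,0,0],[0,0,0,0]]], "hand": 1}}

```text
clock: 14.45
eef_pos: [0.5573, -0.023, 0.1266]
tool_rot: [0.702, 0.711, 0.042, -0.025]
ft_force: [-0.5, 0.7, 0.7]
grip_width: 0.0853
```

```bash
python3 go.py .555 -.085 .12 87.9; python3 - <<'E'
from h import *
print(telemetry.get_obs()["tool_rot"],telemetry.get_obs()["joint_pos"].round(2))
snap("top","top6.png",crop=(185,105,385,255),s=4)
E
```

```text
jaw 90.8 turn 2.93 shift now [-62.3  -3.2   0.5] after turn [-62.4  -0.    0.5] pos [ 0.5573 -0.023   0.1266] t 14.45 F [-0.5  0.7  0.7]
[ 0.70155017  0.71090886  0.04246051 -0.02516053] [-0.09  0.42 -0.07  1.06  0.1  -0.1 ]
```

View pics/top6.png

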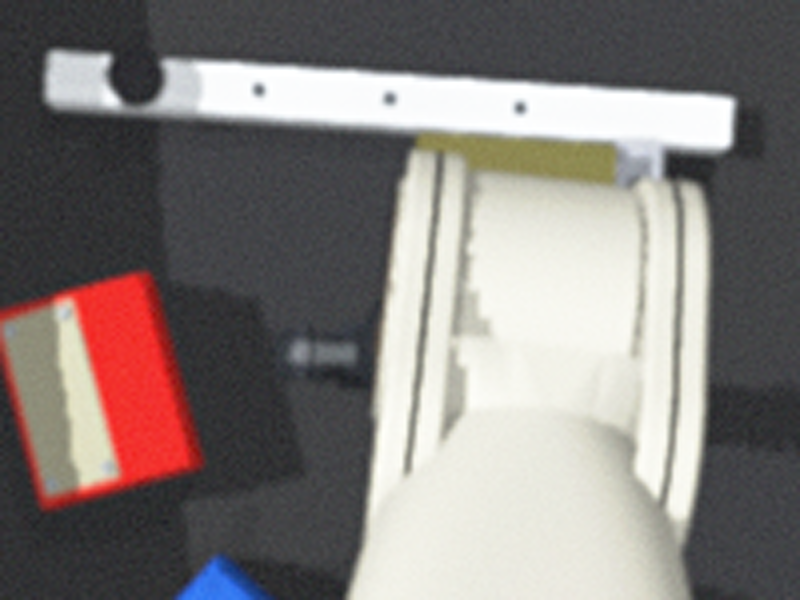

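Emit:
{"method": "apply_moves", "body": {"moves": [[[-20,0,0,1.5],[-20,0,0,1.4],[-20,-4,0,0],[-9,-2,0,0],[0,0,20,0],[0,0,25,0],[0,0,20,0],[0,0,15,0],[0,0,0,0],[0,0,0,0]]]}}

```text
clock: 15.5
eef_pos: [0.5542, -0.0851, 0.0392]
tool_rot: [0.721, 0.691, 0.043, -0.025]
ft_force: [-0.2, -0.1, 0.5]
grip_width: 0.0853
```

```bash
python3 go.py .585 -.087 .032 87.9
```

```text
jaw 87.7 turn -0.24 shift now [-1.4 30.7  7.9] after turn [-1.5 30.7  7.9] pos [ 0.5542 -0.0851  0.0392] t 15.5 F [-0.2 -0.1  0.5]
```

Emit:
{"method": "apply_moves", "body": {"moves": [[[0,0,7,-0.2],[0,6,0,0],[0,6,0,0],[0,6,0,0],[0,5,0,0],[0,5,0,0],[0,5,0,0],[0,5,0,0],[0,4,0,0],[0,4,0,0]]]}}

```text
clock: 16.5
eef_pos: [0.5993, -0.0862, 0.0359]
tool_rot: [0.72, 0.692, 0.04, -0.028]
ft_force: [-15.6, -0.1, 10.2]
grip_width: 0.0853
```

The force rose to 15.6 N at x=0.599, about where I expected it to seat. I'll back off, clear the view and check.

Emit:
{"method": "apply_moves", "body": {"moves": [[[0,-8,0,0],[0,-12,0,0],[0,-15,0,0],[0,-15,-20,0],[0,0,-35,0],[0,0,-40,0],[0,-40,-30,0],[0,-45,0,0],[0,-45,0,0],[0,-40,0,0]]]}}

```text
clock: 17.5
eef_pos: [0.3812, -0.091, 0.1594]
tool_rot: [0.719, 0.693, 0.046, -0.02]
ft_force: [-0.3, -0.1, 0.4]
grip_width: 0.0855
```

```bash
python3 - <<'E'
from h import *
snap("top","top7.png",crop=(265,110,385,200),s=6)
snap("side","side7.png",crop=(220,130,340,220),s=6)
E
```

```text
(no output)
```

View pics/top7.png

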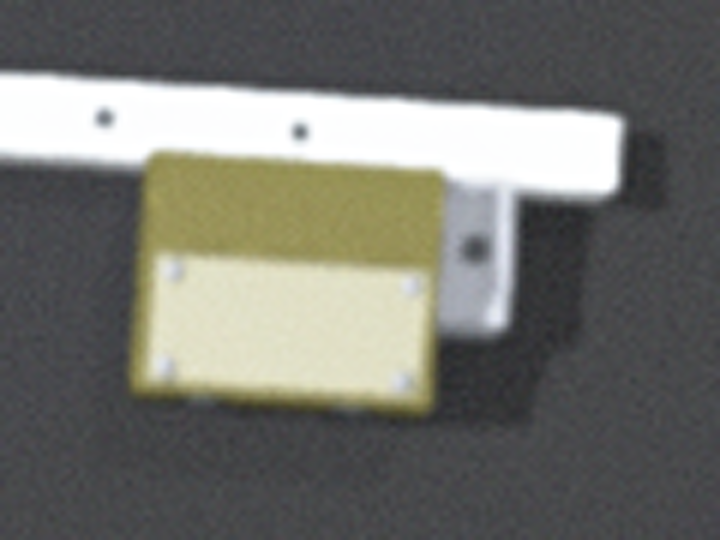

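View pics/side7.png

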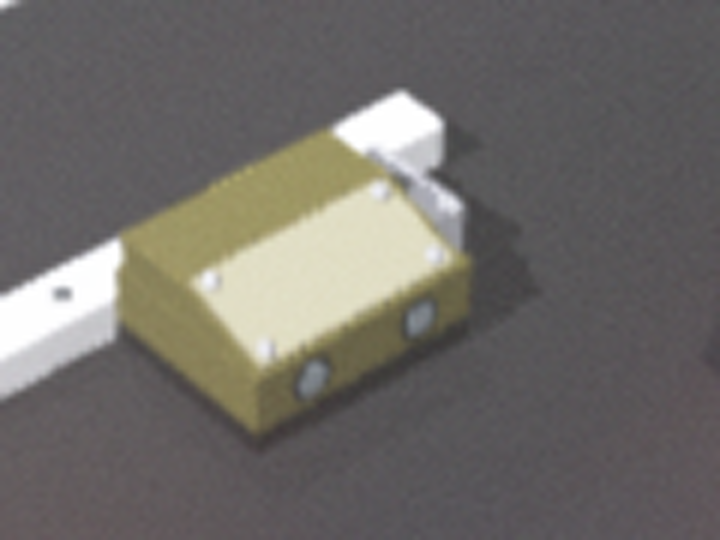

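Both views show the housing in the corner: top corners (150,153), (443,171), (433,410), (133,393), with no visible gap to the block. Now the numbers.

```bash
python3 - <<'E'
from h import *
c=cams.camera("top"); 
cv=lambda p,z: pix2w(c,(np.array(p)+.5)/6-.5+[265,110],z)[:,:2]
P=np.r_[cv([(150,153),(443,171)],.06),cv([(433,410),(133,393)],.042)]
ang=lambda d:np.degrees(np.arctan2(d[1],d[0]))
print(P.round(4),"yaw",ang(P[0]-P[1])-90,ang(P[3]-P[2])-90,ang(P[0]-P[3]),ang(P[1]-P[2]))
h=np.radians(-2.1); ex=np.array([np.cos(h),np.sin(h)]); ey=np.array([-ex[1],ex[0]])
face=np.array([.7068,-.0122]); q=(P-face)
print("centre",P.mean(0),"fence frame",q.mean(0)@ex,q.mean(0)@ey,"corners",(q@ex).round(4),(q@ey).round(4))
# block outer edge, fence far edge (same picture)
b=cv([(518,190),(510,330)],.035)-face; f=cv([(0,72),(620,112)],.025)-face
print("block outer y",b@ey,"inner",b@ey+.03,"fence far x",f@ex, ang(f[0]-f[1])-90)
E
```

```text
[[ 0.703  -0.0298]
 [ 0.6991 -0.1453]
 [ 0.6067 -0.1465]
 [ 0.6102 -0.0262]] yaw -1.903092808115474 -1.6451372245010134 -2.200226883649633 0.7536717937333534
centre [ 0.65474689 -0.08696216] fence frame -0.04927859227312238 -0.0766193640690573 corners [-0.0032 -0.0028 -0.0951 -0.0961] [-0.0177 -0.1333 -0.1379 -0.0175]
block outer y [-0.16773808 -0.16799403] inner [-0.13773808 -0.13799403] fence far x [0.03319229 0.03329015] -2.0778908730831773
```

```bash
python3 -c "
from h import *
o=telemetry.get_obs();print(o['ft_force'].round(2),abs(o['joint_vel']).max());print(workorder.job_done())"
```

```text
[-0.1  -0.37  0.76] 0.09565757731442194
the job is handed in; nothing more can be done
None
```

I pushed the olive housing into the corner of the jig and handed the job in at about 18 s of the 48 s allowed. No verdict came back, so what follows is from my own checks.

I used three pushes. The first, from the front with both fingers, squared the housing to the fence. The second, on its left end, slid it to the stop block until it was blocked at about 16.5 N. The third, from the front, pressed it home at about 15.6 N.

**Last camera check:**

| Measure | Found | Wanted |
|---|---|---|
| Housing centre from the fence face | about -49.3 mm | -51.5 to -45 mm |
| Angle to the fence | within about 0.5° | below 2° |
| Right end at the block's inner face | -136.6 mm against about -137.8 mm, so touching within error | within 3.5 mm |

- **Accuracy:** camera calibration is good to about 2 mm, so these figures carry that error.
- **Disagreements:** the housing's right side edge alone read 0.75° in angle, about 3° off the other three. The back-right corner put the end at -133.3 mm, about 4 mm short. I put both down to the front and back corners lying at different heights. The side view showed no gap at the block.
- **Tool tilt:** the hand picked up about 5–7° of tilt while pressing against the block and kept it.
- **Hand clear:** the hand finished at about 0.16 m height and read almost no force. It was still settling slightly when I handed in (0.1 rad/s).
- **Bystanders:** no push went near the hood, eyepiece or screwdriver, but I did not measure them again at the end.

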